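# Lock a bayonet plug and prove the joint by pulling

### The job

Take the bayonet plug from its parking stand, push it through the slot of the bayonet socket against the spring, turn it clockwise (seen from above) until it is in line with the two brass pips, and let it rise into its locking pockets. Then prove that it is locked: pull it straight up with a steady 12 newtons for about two seconds, and let go, leaving the plug locked and upright in the socket. Never push or pull on it with more than 20 newtons, and leave the things around it where they are.

Things in the scene. Friction and masses are not known exactly. Their poses are not given: they have to be found in the camera images.
- plug_grip (a point): Centre of the loose bayonet plug's flat black grip; x along grip and cross bar, z up. Grip 40 mm along x, 16 thick along y, from 15.5 mm below to 15.5 mm above this point; on top a lip 42 x 22 mm, 7 high. Under the grip a round 24 mm collar down to 18.5 mm below this point, then a stem 11 mm thick, then the cross bar. A half turn about z looks and works the same.
- plug: The whole loose plug, 0.1 to 0.2 kg; origin at the centre of the cross bar's underside, 51.5 mm below the grip centre; z up, x along the bar. The bar is steel: 48 mm along x, 10 mm along y, 8 mm high.
- plug_bar (a point): On the plug's axis at the height of the cross bar's top face, 43.5 mm below the grip centre; axes as the grip.
- socket: Fixed grey block, 84 x 84 mm on a 96 mm foot, aluminium deck with a slot, top 48 mm up; origin at the centre of the underside, x along the slot. The bar enters along the slot; once its top is below 36.5 mm above the origin it can turn clockwise (seen from above) 65 deg (1.134 rad) under two ledges; a stop follows 7 deg later. Then it rises 2.5 to 6 mm into two pockets that stop it turning back.
- slot_mouth (a point): Centre of the slot at the deck's top face; x along the slot, z up. Slot 52 x 14 mm, deck 4 mm thick. In the cavity a round spring plunger stands 11 mm below this point; it pushes up with 3.8 N at first touch and 0.5 N more per mm, travels 14 mm; from about 8 N the bar can turn, 10.7 N is the end of its travel. With the plug locked it pushes about 5.5 N.
- keeper: Steel roofs of the two pockets inside the socket, where the bar's top bears when locked; origin on the socket's axis 42 mm above its underside; x axis = the bar's locked direction, shown by two brass pips and arrows on the deck. How high the roofs are set differs unseen, 2.5 mm below to 1 mm above this origin, so it must be felt; they hold rigidly, a pull builds up within a fraction of a mm.
- stand: Fixed grey parking stand, 80 x 46 mm on a 90 x 56 mm foot, 30 mm high; origin at the centre of its underside. The plug stands in its plain slot (52 mm along x, 14 mm along y), the bar's underside 6 mm above the worktop, and lifts straight out.
- pipe_union: Bystander: small pipe union standing upright, 22 x 25 x 44 mm; origin at its underside.
- gauge: Bystander: black pressure gauge lying on its back, 87 x 64 x 29 mm; origin at its underside.
- case: Bystander: black probe case, 56 x 76 x 22 mm; origin at its underside.
Mind the look-alikes: they are no part of the job. Leave any orange or red look-alike of the plug alone. Leave any green or pink look-alike of the socket alone.

How it is judged:
On the way, in this order (a step that is already met when the one before it is completed fails the run):
1. the plug's bar is inside the socket, pressed below its pockets and turned into the locked direction (angle between the x axis of plug_bar and the x axis of keeper, either way round below 0.25 rad and z of plug_bar in the frame of keeper between -0.022 and -0.0035 m and horizontal distance between plug_bar and keeper below 0.006 m).
2. the locked plug is pulled straight up with a steady 8 to 16 N (11.5 to 21.5 N on the pocket roofs with the spring's share) for 1 s (contact force between plug and keeper between 11.5 and 21.5 N and contact force between the fingers and plug above 1 N and angle between plug_bar's own z axis and vertical below 0.1 rad and angle between the x axis of plug_bar and the x axis of keeper, either way round below 0.2 rad), for 1 s.
At the end, for the whole second after the job is handed in: The plug is released and at rest in the socket, bar up in the locking pockets (top 3.5 mm below to 2.5 mm above the keeper's origin, within 5 mm of the axis and 0.2 rad of the locked direction) and upright within 0.1 rad (angle between the x axis of plug_bar and the x axis of keeper, either way round below 0.2 rad and z of plug_bar in the frame of keeper between -0.0035 and 0.0025 m and horizontal distance between plug_bar and keeper below 0.005 m and angle between plug_bar's own z axis and vertical below 0.1 rad and linear speed of plug below 0.02 m/s); the robot touches nothing.
It fails at once if the held plug is pulled with more than about 20 N (26 N on the pocket roofs with the spring's share) (contact force between plug and keeper above 26 N and contact force between the fingers and plug above 1 N).
It fails at once if the plug presses on the socket, its spring and pads together, with more than 34 N (contact force between plug and socket above 34 N).
It fails at once if the pipe union is moved by more than 20 mm (distance of pipe_union from where it was at the start of the episode above 0.02 m).
It fails at once if the gauge is moved by more than 20 mm (distance of gauge from where it was at the start of the episode above 0.02 m).
It fails at once if the case is moved by more than 20 mm (distance of case from where it was at the start of the episode above 0.02 m).
It also fails if it takes over 61 s, if anything falls off the work surface, if the arm or the gripper's body presses on something with over 40 N, if the wrist force passes 120 N, or if a joint passes its speed limit or range.

### The arm

A 6-joint arm with a two-finger parallel gripper is mounted at the origin on a cart in front of the work surface, level with it; the furniture and walls round the work are solid. World frame = base frame: x ahead of the robot, y to its left, z up, the work surface at z = 0. Lengths are in m, angles in rad, forces in N, time in s.
With the tool pointing down it reaches from about 0.275 to 0.85 m from the base axis. Payload 5.2 kg.
Tool frame: the origin (TCP) lies on the centre line of the jaws, within the pads' length; the fingertips stand 14 mm ahead of it and the grasp point (between the pads) lies 5 mm behind it (robot.tip_reach is the distance from the TCP to the fingertips, in m); z points along the fingers, y is the line along which they close (so a half turn about z gives the same grasp; the last joint's range is limited). The gripper opens to 85 mm and grips with 20 to 120 N. Pads are 22 mm wide; open, the fingers measure 114 mm over their backs; the gripper's body (76 mm by 85 mm) begins 54 mm behind the grasp point. The pads swing forward as they close: fully open they stand 13 mm farther back than shut.
Start: joints at [1.011, 0.259, 1.535, -0, 1.348, -0.203], TCP at [0.192, 0.515, 0.245] pointing down, gripper open.
Joint ranges: [-3.14, 3.14], [-0.91, 2.08], [0.19, 2.58], [-1.22, 4.36], [0.22, 2.71], [-3.12, 3.12]. Speed limits (rad/s): [2.57, 2.57, 3.14, 3.14, 3.14, 3.14].

### API

Orientations are given as [roll, pitch, yaw] about the fixed x, y, z axes, in that order (R = Rz(yaw) Ry(pitch) Rx(roll)).
In Python, from station import robot, eyes gives the robot as it stands. The module is installed in compiled form; this text tells all that it offers.
- The arm moves only by the tool jog_arm, never from a script. Its argument "targets" is a list of rows, each a list of 2 entries, a list of its own where there are three numbers: the shift along the world's x, y, z in units of 30 mm (1.0 is 30 mm), then the turn about the world's z in units of 5 degrees (1.0 is 5 degrees). A call has 1 to 20 rows; each row shifts and turns the commanded pose from where the row before left it; what a row does not reach is not made up. A row lasts 1/12 s, in which the tool goes at most 41.7 mm and 7.16 degrees, less where a joint would pass 70% of its speed; a pose out of reach is approached as far as the arm can. A call is refused whole if a number of a shift passes 1 or a number of a turn 1, either way. A call with a gripper value outside its range is refused whole. "claw" is the closure, from -1 (fully open) to 1 (shut), so that 0 is half open, set as the call begins (left out, the last holds). The fingers move at their own pace and stop on an object; "grip_force" is the grip in N (left out, the last holds). Time passes only in rows, so rows that do not move let the fingers close. It gives the time, the measured TCP pose, the force, the opening and the grip force at its end, in the units of the state.
- robot.read_state(): the state, without advancing time (a new reading comes with each control period).
- eyes.read_camera(name): name is "side" or "top" or "wrist"; returns a dict with "frame" (400x640x3 uint8, red, green, blue), "camera_matrix" (3x3 intrinsics, pixels), "world_from_camera" (4x4, takes a point from camera to world coordinates). Camera axes: x right, y down, z forward; pixel columns grow to the right and rows downward; lengths in m; the calibration is good to about 2 mm. A picture is of the moment at which its call begins. There is no depth.
- robot.job_done(): hands the job in; it is judged then, once.
The state is a dict: "time_s": time; "joints": joint angles; "qvel": joint speeds; "effort": joint torques, N m; "tcp_pos": TCP position; "tool_rot": TCP orientation; "contact_force": force on the tool from outside, world axes, zero at the start; "torque": the same for the moment, N m; "width": finger opening in m; "grasp_force": force on a finger pad.
Only numpy, scipy, OpenCV 4.12 (cv2) and the standard library are available. Lean on these libraries where they do the work, as an engineer would, in place of code of your own. Each camera call takes 0.05 s, during which the arm holds its last target. There are 200 camera calls.

## Working session

There is one attempt and no reset: what is moved stays moved. The work goes in short steps, Python scripts to look and compute and a tool call to move; the robot and the scene stay as the last step left them, time stands still between calls to the robot, and variables do not carry over. Pictures are saved under pics/ and viewed, at most 12 in all, crops included, and the job is handed in when it is done.

Besides the shell and the picture viewer there is one more tool, called after ">>>" by a JSON object that holds its "api" and its "payload", one argument or row to a line. jog_arm: Moves the arm, as the interface text tells. Its arguments: {"type":"object","properties":{"targets":{"type":"array"},"claw":{"type":"number"},"grip_force":{"type":"number"}},"required":["targets"]}

```bash
mkdir -p pics
python3 - <<'E'
from station import robot, eyes
import cv2,pickle
s=robot.read_state();print(s)
d={}
for n in("top","side"):
    c=eyes.read_camera(n);d[n]=c
    cv2.imwrite(f"pics/{n}0.png",c["frame"][:,:,::-1]);print(n,c["camera_matrix"],c["world_from_camera"])
pickle.dump(d,open("d0.pkl","wb"))
E
```

```text
{'time_s': 0.0, 'joints': array([ 1.01118875e+00,  2.59345168e-01,  1.53609003e+00,  8.71172530e-06,
        1.34798137e+00, -2.02811949e-01]), 'qvel': array([ 2.88717327e-03,  5.49921711e-04, -2.15413852e-03, -1.93119611e-04,
        3.99309471e-05,  5.85184707e-04]), 'effort': array([-2.18378984e-03, -4.46014953e+01, -2.90575969e+01, -5.42608068e-04,
        1.17637793e-02,  1.22572638e-05]), 'tcp_pos': array([0.1918117, 0.5149372, 0.2444707]), 'tool_rot': array([-3.13980783e+00, -3.75699448e-04,  2.78479475e+00]), 'contact_force': array([ 0.69314109, -0.48192038, -0.08388352]), 'torque': array([0.00405599, 0.04613499, 0.02033187]), 'grasp_force': 0.0, 'width': 0.08514615933620773}
top [[471.08122811   0.         315.08795738]
 [  0.         471.08122811 197.644235  ]
 [  0.           0.           1.        ]] [[ 0.01971594 -0.98917085  0.14543833  0.3507883 ]
 [-0.99969108 -0.02170582 -0.01210764  0.03443842]
 [ 0.01513339 -0.14515469 -0.98929323  1.59823255]
 [ 0.          0.          0.          1.        ]]
side [[373.56277175   0.         320.1416593 ]
 [  0.         373.56277175 199.29452693]
 [  0.           0.           1.        ]] [[ 0.83890499 -0.17495736  0.51539145  0.03485633]
 [-0.54423095 -0.2820775   0.79009174 -0.78433986]
 [ 0.00714797 -0.94330388 -0.33185343  0.42513575]
 [ 0.          0.          0.          1.        ]]
```

View pics/top0.png

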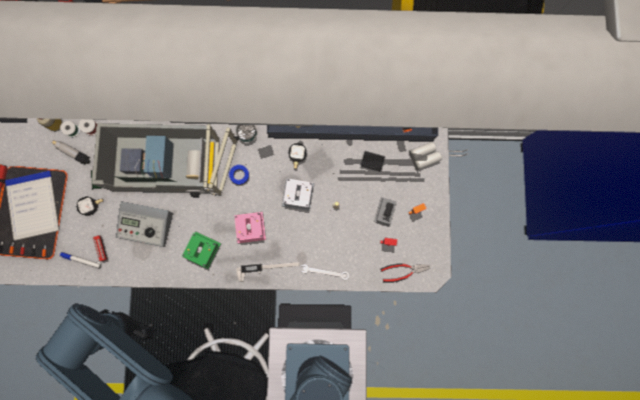

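View pics/side0.png

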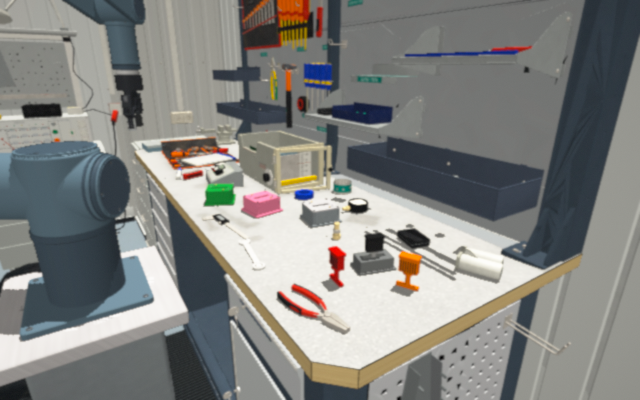

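Top view: grey socket at about (298,193), stand with the black plug at (385,211). The orange (417,209) and red (389,242) plugs are look-alikes, as are the green and pink sockets. The union is at (336,206), between the socket and the stand.

```bash
cat > h.py <<'E'
import numpy as np,cv2
def ray(c,uv,z):
    K,T=c["camera_matrix"],c["world_from_camera"]
    p=np.linalg.inv(K)@np.array([uv[0],uv[1],1.]); d=T[:3,:3]@p; o=T[:3,3]
    return o+d*(z-o[2])/d[2]
def proj(c,P):
    q=np.linalg.inv(c["world_from_camera"])@np.append(P,1); k=c["camera_matrix"]@q[:3]; return k[:2]/k[2]
E
python3 - <<'E'
import pickle,cv2,numpy as np
from h import *
from station import eyes
d=pickle.load(open("d0.pkl","rb"));t=d["top"]
for n,uv,z in[("socket",(298,193),.048),("stand",(385,211),.06),("union",(336,206),.03),("orange",(417,209),.04),("red",(389,242),.04),("case",(373,160),.02),("gauge",(298,153),.02)]: print(n,ray(t,uv,z).round(3))
f=t["frame"][:,:,::-1]
a=cv2.resize(f[165:225,260:340],(800,600),interpolation=cv2.INTER_CUBIC)[:,:]
b=cv2.resize(f[190:250,360:440],(800,600),interpolation=cv2.INTER_CUBIC)
cv2.imwrite("pics/z.png",cv2.resize(np.hstack([a,b]),(800,300)))
w=eyes.read_camera("wrist");print(w["camera_matrix"],w["world_from_camera"])
E
```

```text
socket [0.593 0.073 0.048]
stand [ 0.538 -0.216  0.06 ]
union [ 0.555 -0.056  0.03 ]
orange [ 0.549 -0.326  0.04 ]
red [ 0.437 -0.232  0.04 ]
case [ 0.718 -0.181  0.02 ]
gauge [0.736 0.077 0.02 ]
[[339.46954178   0.         317.50793793]
 [  0.         339.46954178 199.59923909]
 [  0.           0.           1.        ]] [[ 0.34937559  0.89300959  0.28367336  0.11819653]
 [ 0.9369821  -0.33261927 -0.10690632  0.54174192]
 [-0.00111314  0.30314732 -0.95294305  0.37317224]
 [ 0.          0.          0.          1.        ]]
```

View pics/z.png

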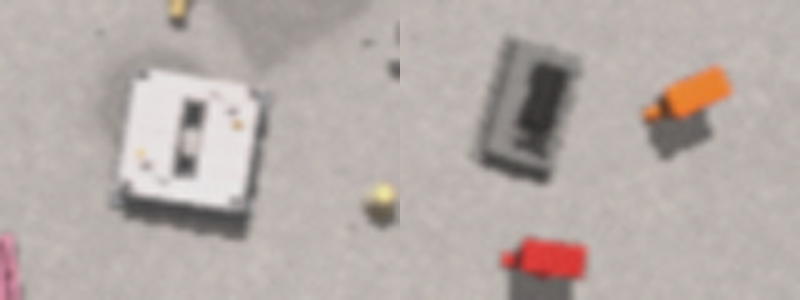

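>>> {"api": "jog_arm", "payload": {
  "targets": [
    [[0.85,-0.98,0],0.1],
    [[0.85,-0.98,0],0.1],
    [[0.85,-0.98,0],0.1],
    [[0.85,-0.98,0],0.1],
    [[0.85,-0.98,0],0.1],
    [[0.85,-0.98,0],0.1],
    [[0.85,-0.98,0],0.1],
    [[0.85,-0.98,0],0.1],
    [[0.85,-0.98,0],0.1],
    [[0.85,-0.98,0],0.1],
    [[0.85,-0.98,0],0.1],
    [[0.85,-0.98,0],0.1],
    [[0.85,-0.98,0],0.1],
    [[0.85,-0.98,0],0.1],
    [[0.85,-0.98,0],0.1],
    [[0,0,0],0.1],
    [[0,0,0],0.1],
    [[0,0,0],0]
  ]
}}

```text
time_s: 1.65
tcp_pos: [0.5741, 0.0744, 0.2446]
tool_rot: [3.141, -0.002, 2.933]
contact_force: [-0.2, -0.0, -0.6]
width: 0.0855
grasp_force: 0.0
```

Run:
```python
from station import robot, eyes
import cv2,pickle
c=eyes.read_camera("wrist");cv2.imwrite("pics/w1.png",c["frame"][:,:,::-1]);pickle.dump(c,open("w1.pkl","wb"))
s=robot.read_state();print(s["tcp_pos"],s["tool_rot"],s["joints"],s["time_s"])
```

```text
[0.57375361 0.07505349 0.24491965] [ 3.14136685e+00 -1.42650097e-03  2.93342964e+00] [-6.28575708e-02  3.11017130e-01  1.46404536e+00  4.38982101e-04
  1.36790896e+00 -1.42557948e+00] 1.7
```

View pics/w1.png

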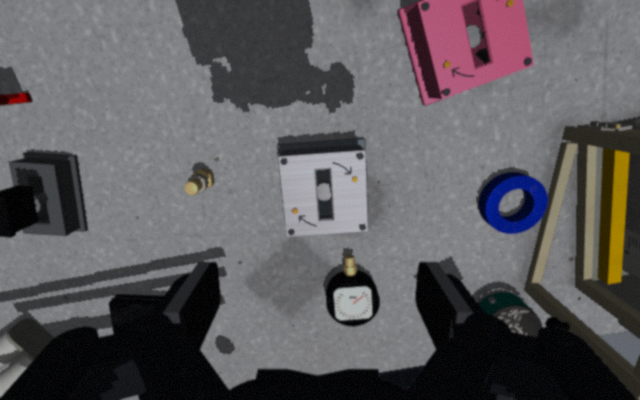

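The wrist view shows the grey socket centred near (323,192), with its slot near-vertical, brass pips at (354,179) and (295,211), and dark corner screws. The stand is at the left edge, around (45,195). I'll measure the socket now.

```bash
cat > sock.py <<'E'
import pickle,cv2,numpy as np,sys
from h import *
def socket(c):
    f=c["frame"];hsv=cv2.cvtColor(f,cv2.COLOR_RGB2HSV)
    x0,y0=270,135; r=hsv[y0:250,x0:380]
    out={}
    m=((r[:,:,0]>12)&(r[:,:,0]<32)&(r[:,:,1]>100)&(r[:,:,2]>90)).astype(np.uint8)
    n,_,st,ce=cv2.connectedComponentsWithStats(m)
    P=[ray(c,ce[i]+[x0,y0],.048) for i in range(1,n) if st[i,4]>8]
    print("pips",[p.round(4) for p in P],st[1:,4])
    if len(P)==2: d=P[0]-P[1];print("pip centre",((P[0]+P[1])/2).round(4),"ang",np.degrees(np.arctan2(d[1],d[0])),np.linalg.norm(d))
    g=cv2.cvtColor(f,cv2.COLOR_RGB2GRAY)[y0:250,x0:380]
    m=(g>125).astype(np.uint8)
    cs,_=cv2.findContours(m,cv2.RETR_CCOMP,cv2.CHAIN_APPROX_NONE)
    for k in sorted(cs,key=cv2.contourArea)[::-1][:4]:
        w=np.array([ray(c,p[0]+[x0,y0],.048)[:2] for p in k]).astype(np.float32)*1000
        (a,b),(w1,h1),an=cv2.minAreaRect(w);print("rect",a,b,w1,h1,an)
    dk=(g<75).astype(np.uint8);dk[:40]=0
    # slot: union of dark & plunger hull
    n,_,st,ce=cv2.connectedComponentsWithStats(dk)
    print([(st[i].tolist()) for i in range(1,n) if st[i,4]>15])
if __name__=="__main__": socket(pickle.load(open(sys.argv[1],"rb")))
E
python3 sock.py w1.pkl
python3 - <<'E'
import cv2
f=cv2.imread("pics/w1.png")[135:245,265:380]
cv2.imwrite("pics/w1z.png",cv2.resize(f,None,fx=5,fy=5,interpolation=cv2.INTER_CUBIC))
E
```

```text
pips [array([0.5847, 0.1087, 0.048 ]), array([0.6048, 0.0436, 0.048 ])] [18 18]
pip centre [0.5948 0.0761 0.048 ] ang 107.20197529896501 0.06811380493141231
rect 594.9867553710938 73.81607818603516 103.67967987060547 116.88201904296875 75.60848236083984
rect 594.5276489257812 76.20642852783203 18.27124786376953 56.058658599853516 82.14433288574219
rect 555.2311401367188 132.60894775390625 10.47326374053955 18.674959182739258 81.15640258789062
rect 655.70556640625 113.29096984863281 17.7558536529541 16.088937759399414 81.15630340576172
[[46, 40, 15, 12, 120], [48, 63, 15, 22, 250], [90, 90, 5, 4, 17]]
```

>>> {"api": "jog_arm", "payload": {
  "targets": [
    [[-0.15,-1,0],0],
    [[-0.15,-1,0],0],
    [[-0.15,-1,0],0],
    [[-0.15,-1,0],0],
    [[-0.15,-1,0],0],
    [[-0.15,-1,0],0],
    [[-0.15,-1,0],0],
    [[-0.15,-1,0],0],
    [[-0.15,-1,0],0],
    [[0,-0.6,0],0],
    [[0,0,0],0],
    [[0,0,0],0]
  ]
}}

```text
time_s: 2.7
tcp_pos: [0.5338, -0.2128, 0.2454]
tool_rot: [3.141, -0.0, 2.933]
contact_force: [-0.1, 0.3, -0.2]
width: 0.0857
grasp_force: 0.0
```

Run:
```python
from station import robot, eyes
import cv2,pickle
c=eyes.read_camera("wrist");cv2.imwrite("pics/w2.png",c["frame"][:,:,::-1]);pickle.dump(c,open("w2.pkl","wb"))
s=robot.read_state();print(s["tcp_pos"],s["tool_rot"],s["joints"],s["time_s"])
```

```text
[ 0.53394834 -0.21201044  0.24540922] [ 3.14077221e+00 -2.47984005e-04  2.93390092e+00] [-5.72459750e-01  3.02727238e-01  1.47443182e+00  6.92623552e-04
  1.36495799e+00 -1.93570598e+00] 2.75
```

View pics/w2.png

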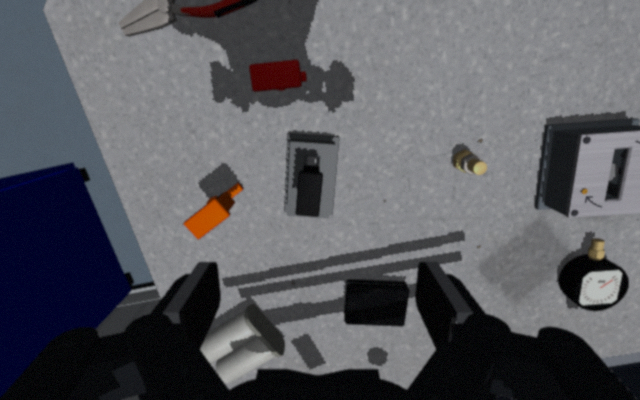

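The stand is centred near (313,175), with the plug's black lip at about (309,193) in it. The orange and red plugs are clear to either side. I'll zoom in and measure.

Run:
```python
import pickle,cv2,numpy as np
from h import *
c=pickle.load(open("w2.pkl","rb"));f=c["frame"];x0,y0=275,120
g=cv2.cvtColor(f,cv2.COLOR_RGB2GRAY)[y0:225,x0:350]
z=np.clip(g.astype(float)*2.2,0,255).astype(np.uint8)
cv2.imwrite("pics/w2z.png",cv2.resize(z,None,fx=5.5,fy=5.5,interpolation=cv2.INTER_NEAREST))
print(g[40:100:4,14:52:2])
# stand foot/top outline: block vs worktop
for z_,thr in((.030,0),):
    m=((g<115)).astype(np.uint8)
    cs,_=cv2.findContours(m,cv2.RETR_EXTERNAL,cv2.CHAIN_APPROX_NONE);k=max(cs,key=cv2.contourArea)
    w=np.array([ray(c,p[0]+[x0,y0],z_)[:2] for p in k]).astype(np.float32)*1000
    print(cv2.minAreaRect(w))
```

```text
[[ 80 100  91  42  35  34  35  35  28  39  51  53  58 110  49  67 108 109
  110]
 [ 87 102  93  54  35  34  34  27  21  33  45  45  47  48  39  75 107 108
  109]
 [ 89 103  78  39  34  36  35  18   0   4   2  10   6   4   7  62 108 107
  109]
 [ 93 100  73  35  28  16   9  11   9   9  11   2   5   1   3  26  66 101
  109]
 [ 91 101  80  39  30  14  16  17  18  21  23  24  25  24  25  25  25  87
  107]
 [ 92  97  54  33  30  12  21  23  20  21  23  24  24  19  24  27  30  93
  107]
 [ 96  92  45  32  27  17  20  17  18  24  24  21  26  26  26  23  42 100
  110]
 [ 99  95  91  83  39  16  18  19  19  22  26  22  23  23  26  23  57 105
  107]
 [100 104 100 101  52  16  21  21  21  22  24  22  26  24  26  23  66 104
  111]
 [100 101 101  96  37  21  22  22  22  24  19  21  22  22  24  26  83 108
  107]
 [ 98 104 100  90  29  20  20  24  23  26  20  24  27  28  25  33  89 107
  107]
 [ 99 104 104  85  27  21  22  23  22  24  21  24  25  25  27  44 104 107
  109]
 [101 102  99  77  24  19  18  21  21  24  22  23  23  23  24  55 105 109
  108]
 [103 104  99  62  25  22  20  21  22  19  24  24  22  24  21  74 105 108
  108]
 [124 123 120 124 116 110 103  99  94  91  80  69  64  62  66  98 109 108
  108]]
((536.691650390625, -221.74063110351562), (53.48979568481445, 92.04866027832031), 73.98886108398438)
```

View pics/w2z.png

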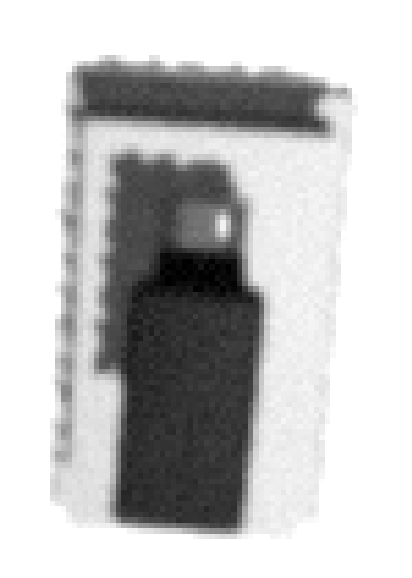

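Run:
```python
import pickle,cv2,numpy as np
from h import *
c=pickle.load(open("w2.pkl","rb"));x0,y0=275,120
q=np.array([[138,293],[265,293],[240,530],[113,522]])/5.5-.5+[x0,y0]
for z in(.0575+.0225,):
    w=np.array([ray(c,p,z)[:2] for p in q]).astype(np.float32)*1000
    print(w.round(1),w.mean(0)); e=[w[3]-w[0],w[2]-w[1]]; print([np.linalg.norm(w[i]-w[i-1]) for i in range(4)],[np.degrees(np.arctan2(v[1],v[0])) for v in e],cv2.minAreaRect(w))
# stand top (z=.03) corners from zoom
q=np.array([[75,120],[330,132],[313,535],[52,500]])/5.5-.5+[x0,y0]
w=np.array([ray(c,p,.03)[:2] for p in q]).astype(np.float32)*1000;e=[w[3]-w[0],w[2]-w[1]];print(w.mean(0),[np.degrees(np.arctan2(v[1],v[0])) for v in e])
d=pickle.load(open("d0.pkl","rb"))["side"]; print(proj(d,[.537,-.217,.08]))
```

```text
[[ 520.8 -226.8]
 [ 525.  -206.7]
 [ 564.  -219.1]
 [ 558.2 -239.6]] [ 542.0291  -223.04552]
[np.float32(39.574024), np.float32(20.470577), np.float32(40.90907), np.float32(21.329771)] [np.float32(-18.963354), np.float32(-17.59209)] ((541.63671875, -223.16949462890625), (21.319786071777344, 41.56158447265625), 72.40790557861328)
[ 540.47784 -223.17221] [np.float32(-16.946932), np.float32(-13.524761)]
[370.16607309 234.61463279]
```

>>> {"api": "jog_arm", "payload": {
  "targets": [
    [[0.25,-0.37,-0.7],-0.54],
    [[0,0,-0.9],-0.54],
    [[0,0,-0.9],0],
    [[0,0,-0.9],0],
    [[0,0,-0.7],0],
    [[0,0,-0.4],0],
    [[0,0,0],0],
    [[0,0,0],0]
  ],
  "claw": -0.2,
  "grip_force": 30
}}

```text
time_s: 3.42
tcp_pos: [0.5416, -0.2227, 0.1101]
tool_rot: [3.141, -0.001, 2.841]
contact_force: [0.6, -0.1, 0.5]
width: 0.0512
grasp_force: 0.0
```

Run:
```python
from station import robot, eyes
import cv2,pickle
s=robot.read_state();print(s["tcp_pos"],s["tool_rot"],s["joints"],s["time_s"])
c=eyes.read_camera("wrist");pickle.dump(c,open("w3.pkl","wb"))
cv2.imwrite("pics/w3.png",c["frame"][:,:,::-1])
```

```text
[ 0.54156881 -0.22265213  0.11013204] [ 3.14085579e+00 -1.47073859e-03  2.84108468e+00] [-5.80608895e-01  4.42133604e-01  1.62103905e+00  3.41907404e-04
  1.08003715e+00 -1.85105809e+00] 3.4167
```

View pics/w3.png

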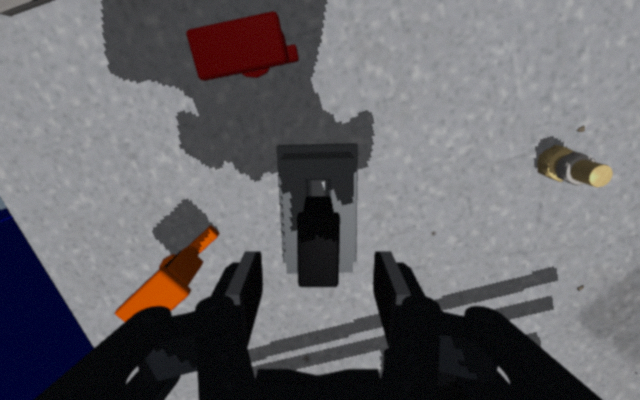

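The plug lip, at (300–337, 212–286), is centred between the fingers and aligned with them. Orange is clear of the left finger. I'll descend and close.

>>> {"api": "jog_arm", "payload": {
  "targets": [
    [[0,0,-0.6],0],
    [[0,0,-0.6],0],
    [[0,0,-0.45],0],
    [[0,0,0],0],
    [[0,0,0],0],
    [[0,0,0],0]
  ]
}}

```text
time_s: 3.97
tcp_pos: [0.5427, -0.2251, 0.0626]
tool_rot: [-3.141, 0.003, 2.839]
contact_force: [0.3, 0.3, 1.3]
width: 0.0513
grasp_force: 0.0
```

Run:
```python
import pickle
from h import *
c=pickle.load(open("w3.pkl","rb"))
w=[ray(c,p,.08)[:2]*1000 for p in([300,213],[337,212],[337.5,286],[299.5,286])]
print(np.round(w,1),np.mean(w,0),np.linalg.norm(w[2]-w[1]))
from station import robot
s=robot.read_state();print(s["tcp_pos"],s["contact_force"])
```

```text
[[ 518.8 -225.5]
 [ 523.8 -207.8]
 [ 564.1 -219.2]
 [ 558.1 -238.6]] [ 541.18437099 -222.76703486] 41.95030693862518
[ 0.54269802 -0.22507741  0.06259099] [0.32213553 0.26357993 1.29434262]
```

>>> {"api": "jog_arm", "payload": {
  "targets": [
    [[0,0,0],0],
    [[0,0,0],0],
    [[0,0,0],0],
    [[0,0,0],0],
    [[0,0,0],0],
    [[0,0,0],0],
    [[0,0,0],0]
  ],
  "claw": 1,
  "grip_force": 40
}}

```text
time_s: 4.55
tcp_pos: [0.5423, -0.2251, 0.0621]
tool_rot: [-3.141, 0.002, 2.839]
contact_force: [-0.8, 1.2, 7.1]
width: 0.0216
grasp_force: 39.1
```

>>> {"api": "jog_arm", "payload": {
  "targets": [
    [[0,0,0],0],
    [[0,0,0],0],
    [[0,0.07,0.3],0],
    [[0,0,0],0],
    [[0,0,0],0]
  ],
  "claw": 0.2
}}

```text
time_s: 4.97
tcp_pos: [0.542, -0.2228, 0.0705]
tool_rot: [-3.141, 0.001, 2.839]
contact_force: [-0.4, -1.0, -0.2]
width: 0.034
grasp_force: 0.0
```

>>> {"api": "jog_arm", "payload": {
  "targets": [
    [[0,0,0],0],
    [[0,0,0],0],
    [[0,0,0],0],
    [[0,0,0],0],
    [[0,0,0],0],
    [[0,0,0],0]
  ],
  "claw": 1,
  "grip_force": 60
}}

```text
time_s: 5.47
tcp_pos: [0.5417, -0.2227, 0.0701]
tool_rot: [-3.142, 0.0, 2.839]
contact_force: [0.1, 1.3, 5.0]
width: 0.0206
grasp_force: 58.8
```

>>> {"api": "jog_arm", "payload": {
  "targets": [
    [[0,0,0.4],0],
    [[0,0,0.6],0],
    [[0,0,0.8],0],
    [[0,0,0.8],0],
    [[0,0,0.4],0],
    [[0,0,0],0],
    [[0.17,0.5,0],0.19],
    [[0.17,1,0],0.19],
    [[0.17,1,0],0.19],
    [[0.17,1,0],0.19],
    [[0.17,1,0],0.19],
    [[0.17,1,0],0.19],
    [[0.17,1,0],0.19],
    [[0.17,1,0],0.19],
    [[0.17,1,0],0.19],
    [[0.17,1,0],0.19],
    [[0.07,0.5,0],0],
    [[0,0,0],0],
    [[0,0,0],0],
    [[0,0,0],0]
  ]
}}

```text
time_s: 7.13
tcp_pos: [0.594, 0.0768, 0.1585]
tool_rot: [-3.141, -0.002, 3.005]
contact_force: [-0.2, 0.0, -1.5]
width: 0.0206
grasp_force: 59.1
```

Run:
```python
from station import robot, eyes
import cv2,pickle,numpy as np
s=robot.read_state();print(s["tcp_pos"],s["tool_rot"],s["joints"],s["time_s"],s["contact_force"],s["torque"])
c=eyes.read_camera("wrist");pickle.dump(c,open("w4.pkl","wb"))
d=eyes.read_camera("side");pickle.dump(d,open("s4.pkl","wb"))
a=c["frame"][100:400,120:520];b=cv2.resize(d["frame"][120:240,270:430],(400,300),interpolation=cv2.INTER_CUBIC)
cv2.imwrite("pics/w4.png",np.hstack([a,b])[:,:,::-1])
```

```text
[0.59399366 0.07677585 0.15852133] [-3.14080485e+00 -2.07594051e-03  3.00481201e+00] [-5.71674006e-02  4.14422121e-01  1.53172180e+00 -6.66062312e-04
  1.19758083e+00 -1.49094038e+00] 7.1333 [-0.21653788  0.04551807 -1.54746934] [0.03918476 0.02930991 0.00237648]
```

View pics/w4.png

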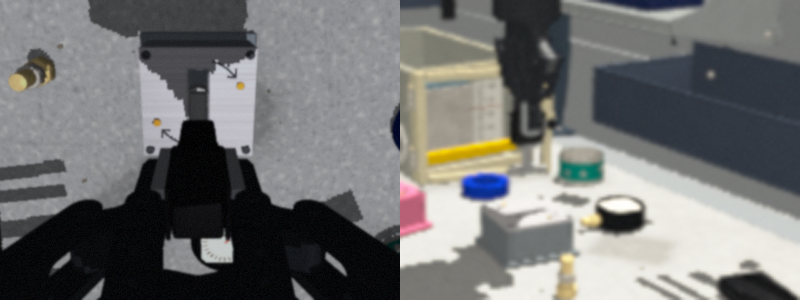

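The plug is held over the socket. The pips are at full-frame (360,186) and (277,223), and the slot is visible with the plunger near (318,190).

Run:
```python
import pickle,cv2
from h import *
c=pickle.load(open("w4.pkl","rb"));f=c["frame"];hsv=cv2.cvtColor(f,cv2.COLOR_RGB2HSV)
P=[]
for x,y in((360,186),(277,223)):
    r=hsv[y-7:y+8,x-7:x+8];m=((r[:,:,0]>10)&(r[:,:,0]<32)&(r[:,:,1]>100)&(r[:,:,2]>90)).astype(np.uint8)
    M=cv2.moments(m,True);P.append(ray(c,[M["m10"]/M["m00"]+x-7,M["m01"]/M["m00"]+y-7],.048))
d=P[1]-P[0];print(P,(P[0]+P[1])/2,np.degrees(np.arctan2(d[1],d[0])),np.linalg.norm(d))
# plug: where would bar / lip corners project if held on TCP axis
a=np.radians(172.2)
tc=np.array([.594,.0768]);tz=.1585
gz=tz+.0575-.0701+0.0
for n,h,dz in(("bar near top",.024,-.0435),("bar near bot",.024,-.0515),("grip bot",.02,-.0155),("lip top near",.021,.0225)):
    for y in(-.005,.005) if 'bar' in n else(-.008,.008) if 'grip' in n else (-.011,.011):
        p=tc+[h*np.cos(a)-y*np.sin(a),h*np.sin(a)+y*np.cos(a)];print(n,proj(c,[*p,gz+dz]).round(1))
g=cv2.cvtColor(f,cv2.COLOR_RGB2GRAY)[180:300,285:350]
cv2.imwrite("pics/w4z.png",cv2.resize(np.clip(g.astype(float)*2.5,0,255).astype(np.uint8),None,fx=5,fy=5,interpolation=cv2.INTER_NEAREST))
```

```text
[array([0.58486774, 0.10865754, 0.048     ]), array([0.60475553, 0.04340358, 0.048     ])] [0.59481164 0.07603056 0.048     ] -73.05007633367421 0.06821732738938181
bar near top [327.5 192.6]
bar near top [309.9 192.6]
bar near bot [327.1 188.7]
bar near bot [310.2 188.7]
grip bot [335.1 216.4]
grip bot [302.6 216.4]
lip top near [347.8 248.4]
lip top near [290.6 248.4]
```

View pics/w4z.png

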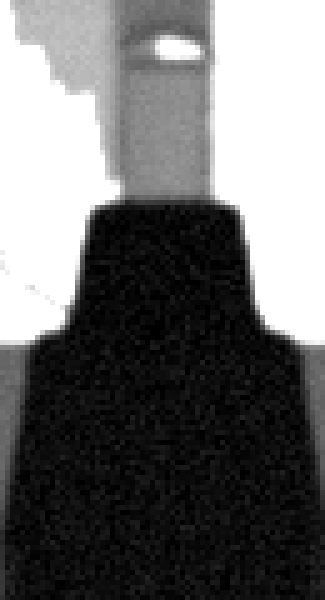

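>>> {"api": "jog_arm", "payload": {
  "targets": [
    [[0.03,-0.02,-0.5],0],
    [[0,0,-0.5],0],
    [[0,0,-0.3],0],
    [[0,0,0],0],
    [[0,0,0],0]
  ]
}}

```text
time_s: 7.65
tcp_pos: [0.5952, 0.0761, 0.1204]
tool_rot: [-3.141, -0.001, 3.004]
contact_force: [-0.2, 0.6, -1.5]
width: 0.0207
grasp_force: 59.1
```

>>> {"api": "jog_arm", "payload": {
  "targets": [
    [[0,0,-0.1],0],
    [[0,0,-0.1],0],
    [[0,0,-0.1],0],
    [[0,0,-0.1],0],
    [[0,0,-0.1],0],
    [[0,0,0],0],
    [[0,0,0],0]
  ]
}}

```text
time_s: 8.23
tcp_pos: [0.5954, 0.0769, 0.1056]
tool_rot: [-3.142, -0.001, 3.005]
contact_force: [0.7, 0.7, -1.5]
width: 0.0206
grasp_force: 59.1
```

It entered the slot without contact. Next I press against the spring.

>>> {"api": "jog_arm", "payload": {
  "targets": [
    [[-0.02,-0.02,-0.08],0],
    [[0,0,-0.08],0],
    [[0,0,-0.08],0],
    [[0,0,-0.08],0],
    [[0,0,-0.08],0],
    [[0,0,0],0],
    [[0,0,0],0]
  ]
}}

```text
time_s: 8.82
tcp_pos: [0.5954, 0.0761, 0.0945]
tool_rot: [3.142, 0.001, 3.005]
contact_force: [-1.1, 0.3, 5.2]
width: 0.0209
grasp_force: 59.7
```

>>> {"api": "jog_arm", "payload": {
  "targets": [
    [[-0.02,0,-0.06],0],
    [[0,0,-0.06],0],
    [[0,0,-0.05],0],
    [[0,0,0],0],
    [[0,0,0],0]
  ]
}}

```text
time_s: 9.23
tcp_pos: [0.5953, 0.0761, 0.09]
tool_rot: [3.141, 0.003, 3.005]
contact_force: [-0.4, 0.1, 7.4]
width: 0.0204
grasp_force: 60.0
```

>>> {"api": "jog_arm", "payload": {
  "targets": [
    [[0,0,0],-0.4],
    [[0,0,0],-0.6],
    [[0,0,0],-0.6],
    [[0,0,0],-0.6],
    [[0,0,0],-0.6],
    [[0,0,0],-0.6],
    [[0,0,0],-0.6],
    [[0,0,0],0],
    [[0,0,0],0]
  ]
}}

```text
time_s: 9.98
tcp_pos: [0.5957, 0.0761, 0.0902]
tool_rot: [3.14, 0.003, 2.655]
contact_force: [0.0, 0.4, 6.8]
width: 0.0207
grasp_force: 60.0
```

```bash
python3 -c "
from station import robot
s=robot.read_state();print(s['contact_force'],s['torque'],s['tcp_pos'],s['tool_rot'])"
```

```text
[6.71741710e-04 3.50208699e-01 6.77342575e+00] [ 0.00150941  0.11022503 -0.03734025] [0.59568224 0.07610868 0.09018061] [3.14016237e+00 3.09568333e-03 2.65535688e+00]
```

Turned 20° freely with no torque. 45° remain (9 units).

>>> {"api": "jog_arm", "payload": {
  "targets": [
    [[-0.02,0,-0.02],-0.6],
    [[0,0,0],-0.6],
    [[0,0,0],-0.6],
    [[0,0,0],-0.6],
    [[0,0,0],-0.6],
    [[0,0,0],-0.6],
    [[0,0,0],-0.6],
    [[0,0,0],-0.6],
    [[0,0,0],-0.6],
    [[0,0,0],-0.6],
    [[0,0,0],-0.6],
    [[0,0,0],-0.6],
    [[0,0,0],-0.6],
    [[0,0,0],-0.6],
    [[0,0,0],-0.5],
    [[0,0,0],0],
    [[0,0,0],0]
  ]
}}

```text
time_s: 11.4
tcp_pos: [0.5956, 0.0763, 0.0898]
tool_rot: [3.137, 0.001, 1.879]
contact_force: [1.1, 1.3, 7.1]
width: 0.0206
grasp_force: 60.0
```

```bash
python3 -c "
from station import robot
s=robot.read_state();print(s['contact_force'],s['torque'],s['tcp_pos'],s['tool_rot'])"
```

```text
[1.100196   1.29208245 7.11808427] [ 0.15812851 -0.08433617 -0.00065746] [0.59557458 0.07632622 0.08980728] [3.13719197e+00 1.21798705e-03 1.87869011e+00]
```

>>> {"api": "jog_arm", "payload": {
  "targets": [
    [[0,0,0.04],-0.1],
    [[0,0,0.04],0],
    [[0,0,0.04],0],
    [[0,0,0],0],
    [[0,0,0],0]
  ]
}}

```text
time_s: 11.82
tcp_pos: [0.5954, 0.0763, 0.0931]
tool_rot: [3.138, 0.001, 1.87]
contact_force: [1.8, 0.8, 6.2]
width: 0.0207
grasp_force: 59.9
```

>>> {"api": "jog_arm", "payload": {
  "targets": [
    [[0,0,0.04],0],
    [[0,0,0],0],
    [[0,0,0],0]
  ]
}}

```text
time_s: 12.07
tcp_pos: [0.5953, 0.0763, 0.094]
tool_rot: [3.138, 0.001, 1.87]
contact_force: [2.5, 1.9, 6.5]
width: 0.0206
grasp_force: 59.8
```

>>> {"api": "jog_arm", "payload": {
  "targets": [
    [[-0.02,-0.01,0.03],0],
    [[0,0,0],0],
    [[0,0,0],0]
  ]
}}

```text
time_s: 12.32
tcp_pos: [0.5947, 0.0761, 0.0947]
tool_rot: [3.138, 0.001, 1.87]
contact_force: [4.2, 2.5, 5.1]
width: 0.0209
grasp_force: 59.7
```

>>> {"api": "jog_arm", "payload": {
  "targets": [
    [[0,0,0.03],0],
    [[0,0,0],0],
    [[0,0,0],0]
  ]
}}

```text
time_s: 12.57
tcp_pos: [0.5943, 0.0761, 0.0953]
tool_rot: [3.139, 0.0, 1.87]
contact_force: [4.3, 2.5, 5.1]
width: 0.0205
grasp_force: 59.7
```

>>> {"api": "jog_arm", "payload": {
  "targets": [
    [[0,0,0.03],0],
    [[0,0,0],0],
    [[0,0,0],0]
  ]
}}

```text
time_s: 12.82
tcp_pos: [0.5938, 0.0761, 0.0959]
tool_rot: [3.14, 0.0, 1.87]
contact_force: [4.3, 2.6, 3.6]
width: 0.0205
grasp_force: 59.6
```

>>> {"api": "jog_arm", "payload": {
  "targets": [
    [[0.05,0.02,0],0],
    [[0,0,0],0],
    [[0,0,0],0]
  ]
}}

```text
time_s: 13.07
tcp_pos: [0.5943, 0.0764, 0.0956]
tool_rot: [-3.141, -0.0, 1.87]
contact_force: [2.8, 1.5, 4.8]
width: 0.0206
grasp_force: 59.8
```

>>> {"api": "jog_arm", "payload": {
  "targets": [
    [[0,0,0.03],0],
    [[0,0,0],0],
    [[0,0,0],0]
  ]
}}

```text
time_s: 13.32
tcp_pos: [0.5943, 0.0764, 0.0963]
tool_rot: [-3.141, -0.0, 1.87]
contact_force: [2.7, 1.5, 4.8]
width: 0.0207
grasp_force: 59.6
```

```bash
python3 -c "
from station import robot
s=robot.read_state();print(s['contact_force'],s['torque'],s['tcp_pos'],s['tool_rot'])"
```

```text
[2.71174856 1.45906877 4.80088468] [ 0.28466332 -0.51975036 -0.01714057] [0.59427177 0.0764291  0.09632211] [-3.14061307e+00 -1.88450246e-04  1.87028537e+00]
```

>>> {"api": "jog_arm", "payload": {
  "targets": [
    [[0.03,0.02,0.02],0],
    [[0,0,0],0],
    [[0,0,0],0]
  ]
}}

```text
time_s: 13.57
tcp_pos: [0.5948, 0.0768, 0.0968]
tool_rot: [-3.14, -0.0, 1.87]
contact_force: [-0.4, -0.7, 4.0]
width: 0.0206
grasp_force: 59.6
```

>>> {"api": "jog_arm", "payload": {
  "targets": [
    [[0,0,0.02],0],
    [[0,0,0],0],
    [[0,0,0],0]
  ]
}}

```text
time_s: 13.82
tcp_pos: [0.5949, 0.0769, 0.0974]
tool_rot: [-3.14, -0.0, 1.87]
contact_force: [-1.7, 0.2, 3.7]
width: 0.0208
grasp_force: 59.6
```

>>> {"api": "jog_arm", "payload": {
  "targets": [
    [[0,0,0.02],0],
    [[0,0,0],0],
    [[0,0,0],0]
  ]
}}

```text
time_s: 14.07
tcp_pos: [0.5951, 0.077, 0.0981]
tool_rot: [-3.14, -0.0, 1.87]
contact_force: [-1.9, -0.8, 3.0]
width: 0.0205
grasp_force: 59.6
```

>>> {"api": "jog_arm", "payload": {
  "targets": [
    [[-0.01,0,0.015],0],
    [[0,0,0],0],
    [[0,0,0],0]
  ]
}}

```text
time_s: 14.32
tcp_pos: [0.5949, 0.0769, 0.0983]
tool_rot: [-3.141, -0.0, 1.87]
contact_force: [-2.4, -1.8, -0.6]
width: 0.0206
grasp_force: 59.2
```

>>> {"api": "jog_arm", "payload": {
  "targets": [
    [[0,0,0.015],0],
    [[0,0,0],0],
    [[0,0,0],0]
  ]
}}

```text
time_s: 14.57
tcp_pos: [0.5948, 0.077, 0.0984]
tool_rot: [-3.14, -0.0, 1.87]
contact_force: [-1.3, -1.3, -5.9]
width: 0.0207
grasp_force: 58.9
```

Run:
```python
from station import robot, eyes
import cv2,pickle,numpy as np
s=robot.read_state();print(s["tcp_pos"],s["tool_rot"],s["time_s"],s["contact_force"],s["torque"])
d=eyes.read_camera("side");pickle.dump(d,open("s5.pkl","wb"))
t=eyes.read_camera("wrist")
b=cv2.resize(d["frame"][150:240,260:380],(400,300),interpolation=cv2.INTER_CUBIC)
cv2.imwrite("pics/s5.png",np.hstack([b,t["frame"][100:400,120:520]])[:,:,::-1])
```

```text
[0.5948191  0.07697252 0.09836633] [-3.14020827e+00 -3.41338778e-04  1.87019720e+00] 14.5667 [-1.29206971 -1.34999588 -5.87174937] [-0.40412606  0.00998824 -0.00244814]
```

View pics/s5.png

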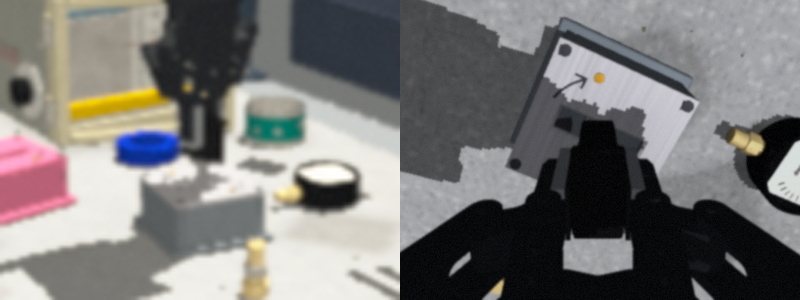

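The plug lines up with the pip and the roof contact has been felt at −5.9 N. I'll build the pull up to 12 N.

>>> {"api": "jog_arm", "payload": {
  "targets": [
    [[0,0,0.009],0],
    [[0,0,0],0],
    [[0,0,0],0]
  ]
}}

```text
time_s: 14.92
tcp_pos: [0.5947, 0.077, 0.0985]
tool_rot: [-3.14, -0.0, 1.87]
contact_force: [1.0, -3.2, -13.1]
width: 0.0204
grasp_force: 59.0
```

>>> {"api": "jog_arm", "payload": {
  "targets": [
    [[0,0,0.007],0],
    [[0,0,0],0],
    [[0,0,0],0]
  ]
}}

```text
time_s: 15.17
tcp_pos: [0.5946, 0.077, 0.0985]
tool_rot: [-3.14, -0.001, 1.87]
contact_force: [3.5, -3.4, -20.0]
width: 0.0202
grasp_force: 59.3
```

The pull overshot to −20 N, so I'm easing off at once.

>>> {"api": "jog_arm", "payload": {
  "targets": [
    [[-0.01,0.01,-0.009],0],
    [[0,0,0],0]
  ]
}}

```text
time_s: 15.33
tcp_pos: [0.5945, 0.0771, 0.0985]
tool_rot: [-3.14, 0.0, 1.87]
contact_force: [2.9, -4.6, -20.5]
width: 0.0208
grasp_force: 59.3
```

>>> {"api": "jog_arm", "payload": {
  "targets": [
    [[0.02,-0.02,-0.009],0],
    [[0,0,0],0]
  ]
}}

```text
time_s: 15.5
tcp_pos: [0.5948, 0.077, 0.0985]
tool_rot: [-3.14, -0.001, 1.87]
contact_force: [0.7, -2.3, -19.2]
width: 0.0207
grasp_force: 59.5
```

>>> {"api": "jog_arm", "payload": {
  "targets": [
    [[0,-0.02,-0.012],0],
    [[0,0,0],0]
  ]
}}

```text
time_s: 15.67
tcp_pos: [0.5949, 0.0768, 0.0985]
tool_rot: [-3.14, -0.001, 1.87]
contact_force: [-0.6, -0.9, -18.6]
width: 0.0204
grasp_force: 59.6
```

>>> {"api": "jog_arm", "payload": {
  "targets": [
    [[0,0,-0.01],0],
    [[0,0,0],0],
    [[0,0,0],0]
  ]
}}

```text
time_s: 15.92
tcp_pos: [0.595, 0.0766, 0.0985]
tool_rot: [-3.141, -0.001, 1.87]
contact_force: [-2.4, 0.7, -16.0]
width: 0.0204
grasp_force: 59.9
```

>>> {"api": "jog_arm", "payload": {
  "targets": [
    [[0,0,-0.003],0],
    [[0,0,0],0],
    [[0,0,0],0]
  ]
}}

```text
time_s: 16.17
tcp_pos: [0.5952, 0.0765, 0.0985]
tool_rot: [-3.141, -0.001, 1.87]
contact_force: [-2.7, 1.7, -13.9]
width: 0.0208
grasp_force: 60.1
```

>>> {"api": "jog_arm", "payload": {
  "targets": [
    [[-0.01,0,0.006],0],
    [[0,0,0],0],
    [[0,0,0],0]
  ]
}}

```text
time_s: 16.42
tcp_pos: [0.5951, 0.0765, 0.0985]
tool_rot: [-3.141, -0.001, 1.87]
contact_force: [-2.3, 1.8, -14.4]
width: 0.0209
grasp_force: 59.9
```

>>> {"api": "jog_arm", "payload": {
  "targets": [
    [[0,0,-0.002],0],
    [[0,0,0],0],
    [[0,0,0],0]
  ]
}}

```text
time_s: 16.67
tcp_pos: [0.5951, 0.0764, 0.0985]
tool_rot: [-3.141, -0.0, 1.87]
contact_force: [-2.7, 3.3, -15.4]
width: 0.0205
grasp_force: 60.0
```

>>> {"api": "jog_arm", "payload": {
  "targets": [
    [[0,0.01,-0.006],0],
    [[0,0,0],0],
    [[0,0,0],0]
  ]
}}

```text
time_s: 16.92
tcp_pos: [0.5952, 0.0765, 0.0984]
tool_rot: [-3.141, -0.0, 1.87]
contact_force: [-3.8, 2.7, -13.7]
width: 0.0207
grasp_force: 60.1
```

>>> {"api": "jog_arm", "payload": {
  "targets": [
    [[-0.01,0.01,0],0],
    [[0,0,0],0],
    [[0,0,0],0]
  ]
}}

```text
time_s: 17.17
tcp_pos: [0.5951, 0.0766, 0.0985]
tool_rot: [3.141, 0.0, 1.87]
contact_force: [-2.6, 2.2, -13.9]
width: 0.0205
grasp_force: 60.1
```

>>> {"api": "jog_arm", "payload": {
  "targets": [
    [[-0.01,0.01,-0.003],0],
    [[0,0,0],0],
    [[0,0,0],0],
    [[0,0,0],0]
  ]
}}

```text
time_s: 17.5
tcp_pos: [0.595, 0.0768, 0.0984]
tool_rot: [3.141, 0.001, 1.87]
contact_force: [-2.5, -0.3, -12.8]
width: 0.0211
grasp_force: 60.2
```

>>> {"api": "jog_arm", "payload": {
  "targets": [
    [[0,0,0],0],
    [[0,0,0],0],
    [[0,0,0],0],
    [[0,0,0],0]
  ]
}}

```text
time_s: 17.83
tcp_pos: [0.595, 0.0768, 0.0984]
tool_rot: [3.141, 0.001, 1.87]
contact_force: [-2.2, -1.1, -12.3]
width: 0.0201
grasp_force: 60.3
```

>>> {"api": "jog_arm", "payload": {
  "targets": [
    [[0,0,0],0],
    [[0,0,0],0],
    [[0,0,0],0],
    [[0,0,0],0],
    [[0,0,0],0]
  ]
}}

```text
time_s: 18.25
tcp_pos: [0.5949, 0.0769, 0.0984]
tool_rot: [3.141, 0.0, 1.87]
contact_force: [-1.7, -0.9, -10.0]
width: 0.0203
grasp_force: 60.4
```

>>> {"api": "jog_arm", "payload": {
  "targets": [
    [[0,0,0.005],0],
    [[0,0,0],0],
    [[0,0,0],0]
  ]
}}

```text
time_s: 18.5
tcp_pos: [0.5949, 0.0769, 0.0985]
tool_rot: [3.141, 0.0, 1.87]
contact_force: [-0.1, -2.4, -12.0]
width: 0.0204
grasp_force: 60.3
```

>>> {"api": "jog_arm", "payload": {
  "targets": [
    [[0,0,-0.001],0],
    [[0,0,0],0],
    [[0,0,0],0],
    [[0,0,0],0]
  ]
}}

```text
time_s: 18.83
tcp_pos: [0.5949, 0.077, 0.0984]
tool_rot: [3.141, 0.0, 1.87]
contact_force: [-1.1, -2.9, -12.0]
width: 0.0203
grasp_force: 60.3
```

>>> {"api": "jog_arm", "payload": {
  "targets": [
    [[0,0,0],0],
    [[0,0,0],0],
    [[0,0,0],0],
    [[0,0,0],0]
  ]
}}

```text
time_s: 19.17
tcp_pos: [0.5948, 0.077, 0.0985]
tool_rot: [3.141, 0.0, 1.87]
contact_force: [0.2, -2.5, -11.5]
width: 0.0206
grasp_force: 60.3
```

>>> {"api": "jog_arm", "payload": {
  "targets": [
    [[0,0,0],0],
    [[0,0,0],0],
    [[0,0,0],0],
    [[0,0,0],0]
  ]
}}

```text
time_s: 19.5
tcp_pos: [0.5948, 0.077, 0.0984]
tool_rot: [3.141, 0.0, 1.87]
contact_force: [-0.3, -3.2, -11.8]
width: 0.0207
grasp_force: 60.3
```

>>> {"api": "jog_arm", "payload": {
  "targets": [
    [[0,0,-0.012],0],
    [[0,0,-0.012],0],
    [[0,0,0],0],
    [[0,0,0],0]
  ]
}}

```text
time_s: 19.83
tcp_pos: [0.595, 0.0771, 0.0984]
tool_rot: [3.141, 0.0, 1.87]
contact_force: [-2.0, -3.6, -3.1]
width: 0.0208
grasp_force: 61.1
```

>>> {"api": "jog_arm", "payload": {
  "targets": [
    [[0,0,-0.005],0],
    [[0,0,0],0],
    [[0,0,0],0],
    [[0,0,0],0],
    [[0,0,0],0]
  ],
  "claw": 0
}}

```text
time_s: 20.25
tcp_pos: [0.5952, 0.0773, 0.0981]
tool_rot: [3.14, 0.0, 1.87]
contact_force: [-0.6, -0.4, -0.4]
width: 0.0429
grasp_force: 0.0
```

>>> {"api": "jog_arm", "payload": {
  "targets": [
    [[0,0,0.2],0],
    [[0,0,0.5],0],
    [[0,0,0.8],0],
    [[0,0,0.8],0],
    [[0,0,0.8],0],
    [[0,0,0.5],0],
    [[0,0,0],0],
    [[0,0,0],0]
  ]
}}

```text
time_s: 20.92
tcp_pos: [0.5952, 0.0771, 0.2066]
tool_rot: [3.139, 0.001, 1.87]
contact_force: [-0.6, 0.2, -0.5]
width: 0.0431
grasp_force: 0.0
```

Run:
```python
from station import robot, eyes
import cv2,numpy as np
s=robot.read_state();print(s["tcp_pos"],s["time_s"],s["contact_force"],s["width"])
d=eyes.read_camera("side");t=eyes.read_camera("wrist")
b=cv2.resize(d["frame"][150:240,260:380],(400,300),interpolation=cv2.INTER_CUBIC)
cv2.imwrite("pics/s6.png",np.hstack([b,t["frame"][100:400,120:520]])[:,:,::-1])
```

```text
[0.59521619 0.07712635 0.20661956] 20.9167 [-0.56430357  0.23050042 -0.5230441 ] 0.043050960540289826
```

View pics/s6.png

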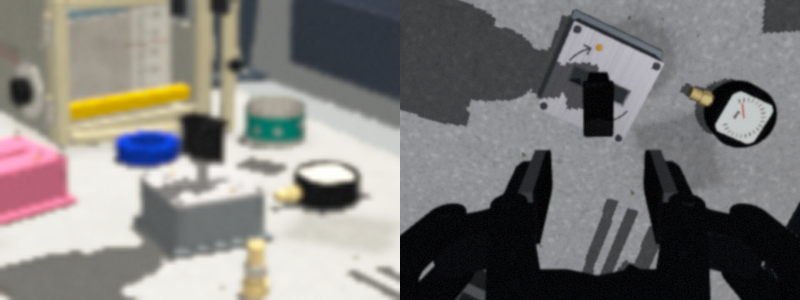

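The plug stands upright and locked in the socket, in line with the pips, and the gripper is clear. I'm handing the job in.

```bash
python3 -c "
from station import robot
print(robot.job_done())"
```

```text
the job is handed in; nothing more can be done
None
```

The plug is locked and upright in the socket, released, and the job is handed in; it was held at a 10–14 N pull for about 2.3 s, but the pull briefly overshot first, with readings up to 20.5 N against the 20 N limit (about 24–25 N estimated on the roofs, where the run fails at 26 N), and no verdict came back.

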